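# Mesh the whipping paddle with the mixer drive and hold it pressed

### The job

Take the orange whipping paddle out of its wooden stand, turn it until the cross-shaped key under it meshes with the cross-shaped socket of the drive in the mixer's clear bowl, and slide it home. Then push it down against the red spring ring until the ring is fully down, and finish like that: the gripper still on the paddle, still pressing it down upright. Leave the blue grating disc in its stand and do not push the other things about.

Things in the scene. Friction and masses are not known exactly. Their poses are not given: they have to be found in the camera images.
- beater: Orange whipping paddle, 108 mm tall, 100 g, upright in a wooden stand. Origin: foot of its key, on the axis; z up. Steel cross key 0-18 mm (wings along x and y, 20 mm across, 6 mm thick, rounded foot); flange 50 mm diameter 18-24 mm; neck 18 mm diameter; white paddles along +x and -x, out to 48 mm, 26-58 mm; square grip 26x26 mm, sides square to x, y, 66-108 mm (grip it with the TCP at 88 mm).
- grater: The blue grating disc insert, to be left alone: same key, flange and square grip as the whipping paddle (108 mm tall), but blue with a steel disc of 90 mm diameter 40 to 44 mm above its foot. Stands in the other wooden stand. Origin at the foot of its key, z up.
- mixer: The mixer, fixed: white round motor base, 153 mm diameter, 55 mm tall, carrying a clear open bowl of 140 mm outer diameter whose rim is 95 mm above the worktop. Origin on its axis at the worktop, z up. The drive and the red ring stand in the middle of the bowl.
- drive_mouth (a point): Centre of the mouth of the steel drive socket, on the mixer's axis, 80 mm above the worktop, z up. x and y lie along the slots of its cross and turn with it. Slots 8 mm wide, 22 mm end to end, 22 mm deep (1 mm play each side of the key); any quarter turn meshes. The drive turns about z, stiffly (0.06 N m), and starts at any angle.
- press_ring (a joint): Red spring ring round the drive, 38 mm inside, 52 mm outside diameter: how far it is pressed down, m. 0 = up (its top 7 mm above the drive mouth), 0.007 = fully down (level with the mouth). Springs back: 3 N starts it, 9 N holds it down. The flange of a meshed insert pushes it: fully down, the key's foot is 18 mm below the mouth.
- stand_a: One of two fixed wooden storage rings, 68 mm diameter, 30 mm tall, with a 26 mm hole through it in which an insert's key hangs; the insert's flange rests on top, so its foot is 12 mm above the worktop. Origin at the worktop on its axis.
- stand_b: The other wooden storage ring, same sizes. Which insert stands on the left and which on the right varies.
- tin: Bystander: small dark blue food tin, 57 mm diameter, 72 mm tall, origin under its centre.
- salt: Bystander: small glass shaker with white contents, 31 mm diameter, 57 mm tall, at the back.
- pepper: Bystander: small glass shaker with grey contents, 31 mm diameter, 57 mm tall, at the back.
- jar: Bystander: closed glass jar with a dark lid, 71 x 76 mm, 98 mm tall, at the back left.
Things that resemble listed ones, but are neither listed nor needed, are in the scene too. What is shaped like the beater but turquoise or yellow is not meant.

How it is judged:
By the outcome, as a careful person would: the job done as asked, in the order asked, and still so for the second after the job is handed in, while the arm keeps its last pose, push and grip.
It also fails if it takes over 35 s, if anything falls off the work surface, if the arm or the gripper's body presses on something with over 40 N, if the wrist force passes 120 N, or if a joint passes its speed limit or range.

### The arm

A 6-joint arm with a two-finger parallel gripper is mounted at the origin on a cart in front of the work surface, level with it; the furniture and walls round the work are solid. World frame = base frame: x ahead of the robot, y to its left, z up, the work surface at z = 0. Lengths are in m, angles in rad, forces in N, time in s.
With the tool pointing down it reaches from about 0.2 to 0.875 m from the base axis. Payload 3.4 kg.
Tool frame: the origin (TCP) lies between the finger pads, 19 mm behind the fingertips; this is the grasp point; z points along the fingers, y is the line along which they close (so a half turn about z gives the same grasp; the last joint's range is limited). The gripper opens to 94 mm and grips with 3 to 60 N. Pads are 16 mm wide; open, the fingers measure 119 mm over their backs; the gripper's body (75 mm by 177 mm) begins 78 mm behind the grasp point.
Start: joints at [-0.888, 0.276, 1.505, -0, 1.361, -0.121], TCP at [0.414, -0.399, 0.224] pointing down, gripper open.
Joint ranges: [-2.89, 2.89], [-0.75, 2.08], [0.22, 2.7], [-1.18, 4.32], [0.11, 2.71], [-2.7, 2.7]. Speed limits (rad/s): [2.57, 2.57, 3.14, 3.14, 3.14, 3.14].

### API

Orientations are given as a unit quaternion [w, x, y, z].
In Python, from bench import env gives the robot as it stands.
- The arm moves only by the shell command python3 -m pendant 'ROWS'. ROWS is JSON, a list of rows, each an object with "hand": the opening, from 0 (shut) to 1 (fully open); "linear": the shift along the tool's x, y, z in m, a list of three; "yaw": the turn about the tool's z in rad. In form: [{"hand": hand, "linear": [dx, dy, dz], "yaw": yaw}, ...]. A call has 1 to 20 rows; each row shifts and turns the commanded pose from where the row before left it, along the tool's axes as they then stand; what a row does not reach is not made up. A row lasts 1/12 s, in which the tool goes at most 41.7 mm and 7.16 degrees, less where a joint would pass 70% of its speed; a pose out of reach is approached as far as the arm can. A call with a gripper value outside its range is refused whole. The fingers move at their own pace and stop on an object; the grip force is fixed at half the most. Time passes only in rows, so rows that do not move let the fingers close. It gives the time, the measured TCP pose, the force, the opening and the grip force at its end, in the units of the state.
- env.state(): the state, without advancing time (a new reading comes with each control period).
- env.capture(name): name is "scene" or "top"; returns a dict with "image" (400x640x3 uint8, blue, green, red), "mtx" (3x3 intrinsics, pixels), "R" (3x3) and "t" (3): a world point X has camera coordinates R X + t. Camera axes: x right, y down, z forward; pixel columns grow to the right and rows downward; lengths in m; the calibration is good to about 2 mm. A picture is of the moment at which its call begins. There is no depth.
- env.close_job(): hands the job in; it is judged then, once.
The state is a dict: "clock": time; "joints": joint angles; "joint_velocities": joint speeds; "effort": joint torques, N m; "tcp_pos": TCP position; "ee_rot": TCP orientation; "ft_force": force on the tool from outside, world axes, zero at the start; "moment": the same for the moment, N m; "grip_width": finger opening in m; "grasp_force": force on a finger pad.
Only numpy, scipy, OpenCV 4.12 (cv2) and the standard library are available. Lean on these libraries where they do the work, as an engineer would, in place of code of your own. Each camera call takes 0.05 s, during which the arm holds its last target. There are 200 camera calls.

## Working session

There is one attempt and no reset: what is moved stays moved. The work goes in short steps, Python scripts to look and compute and a shell command to move; the robot and the scene stay as the last step left them, time stands still between calls to the robot, and variables do not carry over. Pictures are saved under pics/ and viewed, at most 10 in all, crops included, and the job is handed in when it is done.

```bash
mkdir -p pics; cat > h.py <<'E'
import numpy as np, cv2
from bench import env
def snap(cam,name):
    c=env.capture(cam); cv2.imwrite(f'pics/{name}.png',c['image']); np.savez(f'pics/{name}.npz',**c); return c
def load(name): return dict(np.load(f'pics/{name}.npz'))
def ray(c,u,v):
    d=c['R'].T@np.linalg.inv(c['mtx'])@np.array([u,v,1.]); o=-c['R'].T@c['t']; return o,d/np.linalg.norm(d)
def plane(c,u,v,z):
    o,d=ray(c,u,v); return o+d*(z-o[2])/d[2]
def two(c1,p1,c2,p2):
    o1,d1=ray(c1,*p1); o2,d2=ray(c2,*p2)
    s=np.linalg.lstsq(np.c_[d1,-d2],o2-o1,rcond=None)[0]
    a=o1+d1*s[0]; b=o2+d2*s[1]; return (a+b)/2,np.linalg.norm(a-b)
def proj(c,X):
    p=c['mtx']@(c['R']@np.array(X)+c['t']); return p[:2]/p[2]
E
python3 - <<'E'
from h import *
a=snap('scene','s0');b=snap('top','t0')
for c in(a,b): print(-c['R'].T@c['t'], c['R'][2], c['mtx'][0,0])
print(env.state())
E
```

```text
[-0.36000436 -0.78608912  0.51416468] [ 0.71181915  0.57440264 -0.40419686] 455.4467036260086
[ 0.22742395 -0.17262717  1.46351148] [ 1.22653453e-01 -5.86448772e-04 -9.92449387e-01] 499.95638694775636
{'clock': 0.1, 'joints': array([-8.88015061e-01,  2.76552017e-01,  1.50595827e+00, -1.97227514e-05,
        1.36071120e+00, -1.21014645e-01]), 'joint_velocities': array([ 0.00020762, -0.00121573, -0.00282738,  0.001367  ,  0.00016948,
        0.00084907]), 'effort': array([ 1.02801816e-03, -4.05453801e+01, -2.37779742e+01,  7.01526180e-02,
        2.99136608e-02, -5.92530432e-05]), 'tcp_pos': array([ 0.4136904 , -0.39869328,  0.2234989 ]), 'ee_rot': array([-7.79827049e-04,  9.20319124e-01,  3.91167543e-01, -2.35024803e-04]), 'ft_force': array([ 0.8557544 , -0.69514585, -0.09317886]), 'moment': array([-0.01924694, -0.04364329, -0.03006426]), 'grasp_force': 0.0, 'grip_width': 0.09418049487952371}
```

View pics/s0.png

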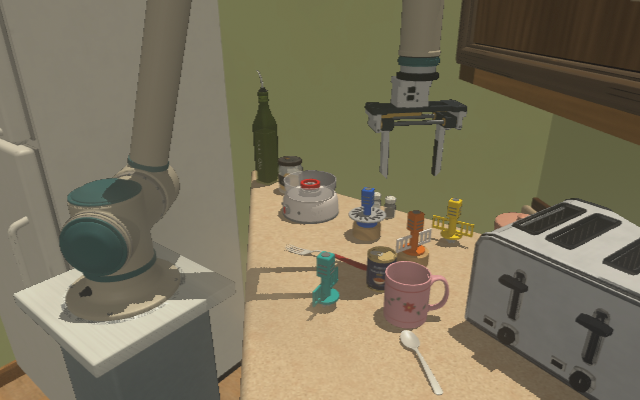

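View pics/t0.png

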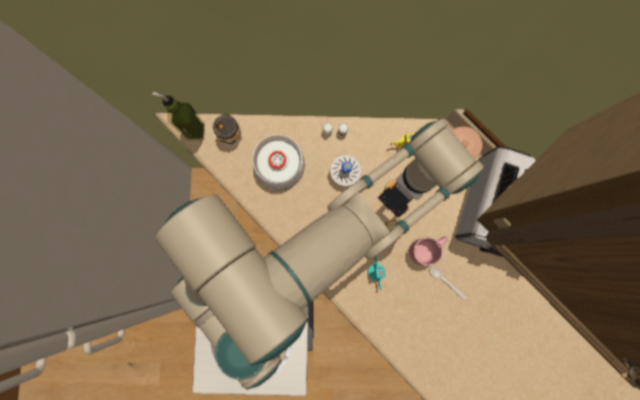

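Candidates for the paddle: orange at scene (415,235), on a stand, which is the choice. The others are turquoise (326,278), yellow (455,218), the blue grater (368,215) and a terracotta thing (510,228). In the top view the arm hides the orange paddle near (390,185); the mixer is at (278,162) and the grater at (346,170).

```bash
python3 - <<'E'
from h import *
a=load('s0');b=load('t0')
for n,p,z in[('beater top',(416,212),.12),('grater top',(368,190),.12),('tin',(381,253),.072),('yellow',(455,201),.1),('turq',(326,256),.1),('ring',(311,184),.087),('mug',(408,268),.09)]: print(n,plane(a,*p,z).round(3))
for n,p,z in[('ring',(278,160),.087),('grater',(347,167),.12),('turq',(376,270),.1),('mug',(426,250),.09),('jar',(226,125),.098),('bottle',(170,103),.25)]: print('top',n,plane(b,*p,z).round(3))
crop=a['image'][160:320,330:490]; cv2.imwrite('pics/c0.png',cv2.resize(crop,None,fx=3.7,fy=3.7,interpolation=cv2.INTER_CUBIC))
E
```

```text
beater top [ 0.433 -0.411  0.12 ]
grater top [ 0.477 -0.267  0.12 ]
tin [ 0.317 -0.4    0.072]
yellow [ 0.582 -0.435  0.1  ]
turq [ 0.205 -0.352  0.1  ]
ring [ 0.493 -0.083  0.087]
mug [ 0.273 -0.481  0.09 ]
top ring [ 0.505 -0.069  0.087]
top grater [ 0.483 -0.26   0.12 ]
top turq [ 0.206 -0.344  0.1  ]
top mug [ 0.263 -0.481  0.09 ]
top jar [0.6   0.079 0.098]
top bottle [0.612 0.193 0.25 ]
```

View pics/c0.png

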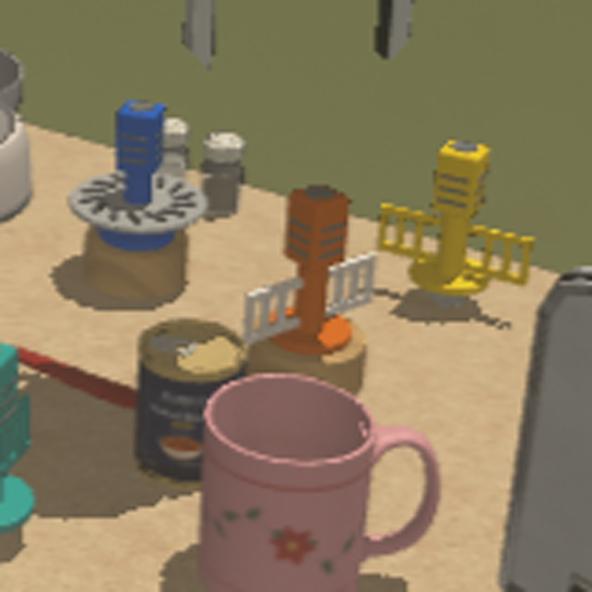

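The crop confirms the choice: the orange paddle with white blades on a wooden stand, the tin just left of it in front and the mug in front. Next I swing the arm left to uncover it in the top view, and look closely at the drive from the picture I have.

```bash
python3 - <<'E'
from h import *
a=load('s0');b=load('t0')
c1=cv2.resize(b['image'][142:182,258:298],(560,560),interpolation=cv2.INTER_CUBIC)
cv2.imwrite('pics/c1.png',c1)
st=env.state(); from scipy.spatial.transform import Rotation as Rn
R=Rn.from_quat(st['ee_rot'],scalar_first=True).as_matrix()
# retreat target: up, left (between grater and mixer, high)
print((R.T@(np.array([.33,-.16,.30])-st['tcp_pos'])).round(3), R.round(2))
E
```

```text
[ 0.114 -0.226 -0.076] [[ 0.69  0.72 -0.  ]
 [ 0.72 -0.69  0.  ]
 [ 0.   -0.   -1.  ]]
```

View pics/c1.png

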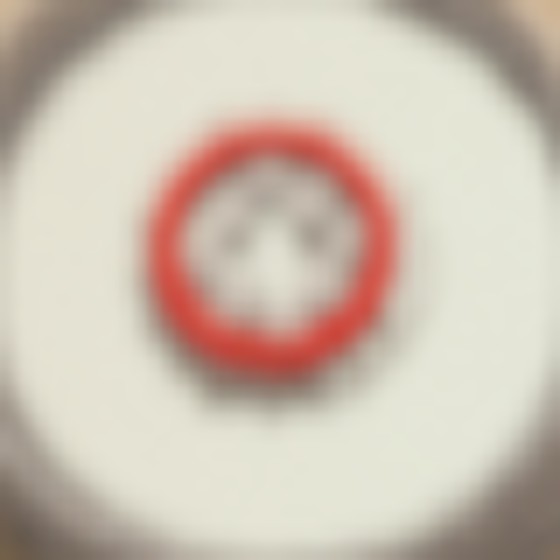

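The drive shows at c1 (275,245) inside the red ring, but the cross is too small and blurred to read yet. I move the arm aside.

```bash
python3 -m pendant '[{"hand":1,"linear":[0.0,-0.02,-0.03],"yaw":0},{"hand":1,"linear":[0.016,-0.03,-0.01],"yaw":0},{"hand":1,"linear":[0.016,-0.03,-0.01],"yaw":0},{"hand":1,"linear":[0.016,-0.03,-0.01],"yaw":0},{"hand":1,"linear":[0.016,-0.03,-0.01],"yaw":0},{"hand":1,"linear":[0.016,-0.03,-0.01],"yaw":0},{"hand":1,"linear":[0.016,-0.03,0],"yaw":0},{"hand":1,"linear":[0.016,-0.03,0],"yaw":0},{"hand":1,"linear":[0,0,0],"yaw":0}]'
python3 - <<'E'
from h import *
snap('scene','s1');snap('top','t1')
E
```

```text
clock: 0.85
tcp_pos: [0.3233, -0.1536, 0.3044]
ee_rot: [-0.002, 0.92, 0.393, 0.0]
ft_force: [-0.3, -0.1, -0.5]
grip_width: 0.0939
grasp_force: 0.0
```

View pics/t1.png

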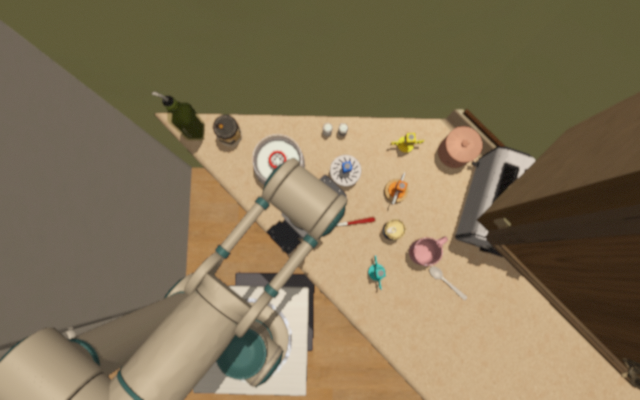

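The top view now shows the orange paddle at (397,189), its white blades running from about (390,205) to (404,178). The tin is at (395,230), the mixer at (278,162) and the grater at (346,170).

```bash
python3 - <<'E'
from h import *
a=load('s1');b=load('t1')
def om(im,x0,y0,x1,y1):
    h=cv2.cvtColor(im,cv2.COLOR_BGR2HSV); m=cv2.inRange(h,(4,150,60),(16,255,255)); z=np.zeros_like(m); z[y0:y1,x0:x1]=m[y0:y1,x0:x1]; return z
for c,box in((a,(395,195,440,262)),(b,(375,165,420,212))):
    m=om(c['image'],*box); ys,xs=np.nonzero(m); print(len(xs),xs.min(),xs.max(),ys.min(),ys.max(),xs.mean(),ys.mean())
    for y in range(ys.min(),ys.max()+1): r=xs[ys==y]; print(y,r.min() if len(r) else '',r.max() if len(r) else '',end='; ')
    print()
t=np.mean([env.capture('top')['image'].astype(float) for _ in range(4)],0).astype(np.uint8)
s=np.mean([env.capture('scene')['image'].astype(float) for _ in range(4)],0).astype(np.uint8)
f=lambda i,x,y,w,h:cv2.resize(i[y:y+h,x:x+w],(390,290),interpolation=cv2.INTER_CUBIC)
cv2.imwrite('pics/m1.png',np.vstack([np.hstack([f(t,370,170,54,40),f(s,390,205,54,56)]),np.hstack([f(t,265,150,27,20),f(s,290,170,40,30)])]))
E
```

```text
485 403 424 211 255 414.97938144329896 234.37319587628866
211 410 420; 212 408 422; 213 409 423; 214 409 424; 215 409 423; 216 408 423; 217 408 423; 218 409 423; 219 411 423; 220 408 420; 221 408 417; 222 409 423; 223 411 423; 224 408 418; 225 408 422; 226 410 422; 227 412 419; 228 408 416; 229 408 422; 230 410 422; 231 411 419; 232 411 417; 233 411 418; 234 411 418; 235 412 417; 236 413 417; 237 412 417; 238 411 417; 239 411 417; 240 411 417; 241 410 417; 242 410 417; 243 408 417; 244 404 416; 245 403 421; 246 403 423; 247 412 424; 248 412 424; 249 409 424; 250 406 424; 251 404 424; 252 404 423; 253 406 423; 254 407 421; 255 411 418; 
182 388 406 181 197 396.27472527472526 189.23626373626374
181 398 400; 182 393 400; 183 392 406; 184 391 406; 185 390 406; 186 389 406; 187 389 405; 188 388 405; 189 388 405; 190 388 405; 191 388 405; 192 389 404; 193 389 404; 194 389 404; 195 390 403; 196 390 402; 197 398 401;
```

View pics/m1.png

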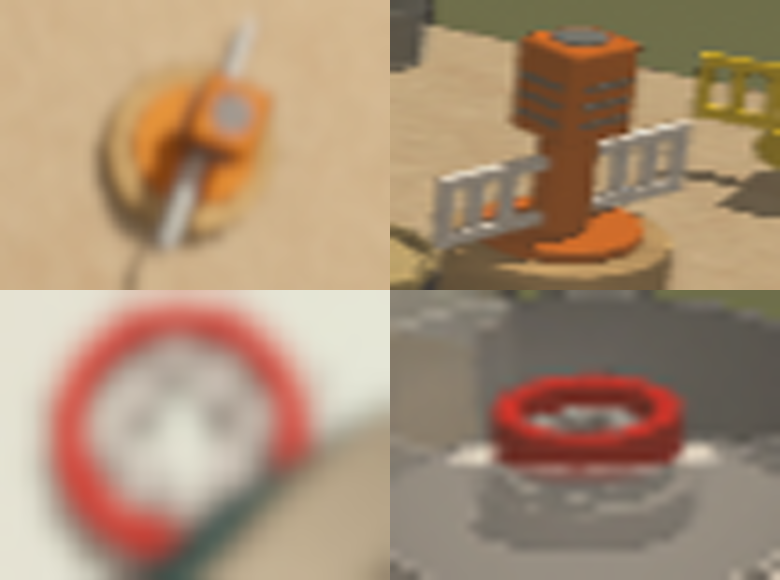

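In m1 the grip cap is at top px (401.6,185.0) and scene px (415.8,211.6), and the blade ends are at top px (403.4,172.3) and (392.4,203.3). The ring centre is at top px (277.1,159.2) and scene px (309.8,182.1).

```bash
python3 - <<'E'
from h import *
a=load('s1');b=load('t1');t0=load('t0')
print('cap',two(a,(415.8,211.6),b,(401.6,185.0)))
print('flange', plane(b,396.5,189.5,.036), plane(a,414,248,.036))
e=[plane(b,*p,z) for p,z in(((403.4,172.3),.07),((392.4,203.3),.07))]
d=e[0]-e[1];print('blade',e,np.linalg.norm(d),np.degrees(np.arctan2(d[1],d[0])),(e[0]+e[1])/2)
print('ring',two(a,(309.8,182.1),t0,(277.1,159.2)))
# bowl/base outline: white mask ellipse in t0 for a second estimate of axis
h=cv2.cvtColor(t0['image'],cv2.COLOR_BGR2HSV)
r=(cv2.inRange(h,(0,110,80),(8,255,255))|cv2.inRange(h,(172,110,80),(180,255,255)))
r[:140]=0;r[185:]=0;r[:,:255]=0;r[:,300:]=0
ys,xs=np.nonzero(r); el=cv2.fitEllipse(cv2.convexHull(np.c_[xs,ys].astype(np.int32))); print('ring ell',el,plane(t0,*el[0],.087))
g=cv2.cvtColor(t0['image'],cv2.COLOR_BGR2GRAY)[150:170,267:288]
print(g)
print('state',env.state()['tcp_pos'])
E
```

```text
cap (array([ 0.43679666, -0.4093115 ,  0.11917018]), np.float64(0.00033630921294435873))
flange [ 0.4363978  -0.40938704  0.036     ] [ 0.43369782 -0.41358994  0.036     ]
blade [array([ 0.48099066, -0.42322326,  0.07      ]), array([ 0.39204342, -0.39227519,  0.07      ])] 0.09417746048323655 -19.184697257504745 [ 0.43651704 -0.40774923  0.07      ]
ring (array([ 0.50813084, -0.0661196 ,  0.08392925]), np.float64(0.00016127371534846487))
ring ell ((276.87066650390625, 159.60447692871094), (16.704069137573242, 17.56631851196289), 19.979232788085938) [ 0.50628553 -0.0656898   0.087     ]
[[225 225 225 225 223 216 207 201 197 193 190 193 197 200 207 217 223 226
  226 227 227]
 [225 225 225 222 215 200 180 167 158 151 149 151 155 164 179 200 214 222
  226 227 227]
 [225 224 222 214 198 173 145 126 121 126 126 121 118 124 142 171 197 214
  223 226 227]
 [225 223 215 197 169 139 119 116 128 144 149 138 126 121 124 138 168 197
  215 223 227]
 [224 218 201 172 138 120 126 138 153 165 170 163 156 150 137 125 137 172
  201 217 223]
 [222 210 183 145 123 132 154 168 172 170 171 176 179 175 157
[... 618 characters left out ...]
7 184 162 134 121
  149 186 207]
 [205 167 129 113 122 142 167 184 189 192 205 207 193 177 164 145 124 122
  159 194 207]
 [210 176 137 115 115 133 153 164 167 173 189 192 177 154 135 123 117 125
  163 195 205]
 [213 186 149 123 111 118 129 137 138 148 167 168 156 133 115 111 124 143
  169 194 207]
 [218 200 171 138 117 110 110 112 114 122 133 133 128 115 111 118 144 170
  183 197 213]
 [223 214 194 160 132 117 110 106 105 104 106 106 105 110 124 139 160 185
  194 207 219]
 [225 222 209 183 157 134 121 115 110 108 106 103 108 121 144 165 174 191
  206 218 225]
 [226 224 219 205 187 157 134 128 124 122 119 119 122 137 160 179 188 203
  217 224 227]]
state [ 0.32637336 -0.15947628  0.30393676]
```

Paddle: axis at (0.437,-0.409), cap at 0.119 (should be 0.120, fits), blades at -19 degrees, 94 mm across (should be 96, fits). Drive: axis at (0.507,-0.066), cross about 5 degrees CCW from world x by the dark slot ends in the top view. Now I reach.

```bash
cat >> h.py <<'E'
from scipy.spatial.transform import Rotation as Rn
def togo(X,ang=None):
    s=env.state(); R=Rn.from_quat(s['ee_rot'],scalar_first=True).as_matrix(); y=np.degrees(np.arctan2(R[1,1],R[0,1]))
    print('tcp',s['tcp_pos'].round(4),'yangle',y.round(2),'tilt',np.degrees(np.arccos(-R[2,2])).round(2),'lin',(R.T@(np.array(X)-s['tcp_pos'])).round(4),'F',s['ft_force'].round(1),'w',round(s['grip_width'],4),'gf',s['grasp_force'],'j6',s['joints'][5].round(2))
    if ang is not None: print('yaw',np.radians(y-ang).round(4),(y-ang).round(1))
E
python3 -c "
from h import *
togo([.4368,-.409,.304],-19)"
```

```text
tcp [ 0.3264 -0.1595  0.3039] yangle -44.0 tilt 0.05 lin [-0.1028  0.2528 -0.0003] F [-0.3 -0.7  0.3] w 0.0939 gf 0.0 j6 0.12
yaw -0.4364 -25.0
```

```bash
python3 -m pendant '[{"hand":1,"linear":[-0.0128,0.0316,0.005],"yaw":0},{"hand":1,"linear":[-0.0128,0.0316,0.005],"yaw":0},{"hand":1,"linear":[-0.0128,0.0316,0.005],"yaw":0},{"hand":1,"linear":[-0.0128,0.0316,0.005],"yaw":0},{"hand":1,"linear":[-0.0128,0.0316,0.005],"yaw":0},{"hand":1,"linear":[-0.0128,0.0316,0.005],"yaw":0},{"hand":1,"linear":[-0.0128,0.0316,0.005],"yaw":0},{"hand":1,"linear":[-0.0128,0.0316,0.005],"yaw":0},{"hand":1,"linear":[0,0,0.015],"yaw":-0.109},{"hand":1,"linear":[0,0,0.015],"yaw":-0.109},{"hand":1,"linear":[0,0,0.015],"yaw":-0.109},{"hand":1,"linear":[0,0,0.015],"yaw":-0.109},{"hand":1,"linear":[0,0,0],"yaw":0},{"hand":1,"linear":[0,0,0],"yaw":0}]'
python3 - <<'E'
from h import *
togo([.4368,-.409,.1],-19)
c=snap('scene','s2')
cv2.imwrite('pics/c2.png',cv2.resize(c['image'][130:280,340:500],None,fx=3.7,fy=3.7,interpolation=cv2.INTER_CUBIC))
E
```

```text
clock: 2.52
tcp_pos: [0.4367, -0.408, 0.2033]
ee_rot: [-0.001, 0.815, 0.58, -0.0]
ft_force: [-0.7, -0.3, 0.3]
grip_width: 0.094
grasp_force: 0.0
tcp [ 0.4367 -0.408   0.2033] yangle -19.15 tilt 0.13 lin [-0.001   0.0006  0.1033] F [-0.7 -0.3  0.3] w 0.094 gf 0.0 j6 -0.53
yaw -0.0026 -0.2
```

View pics/c2.png

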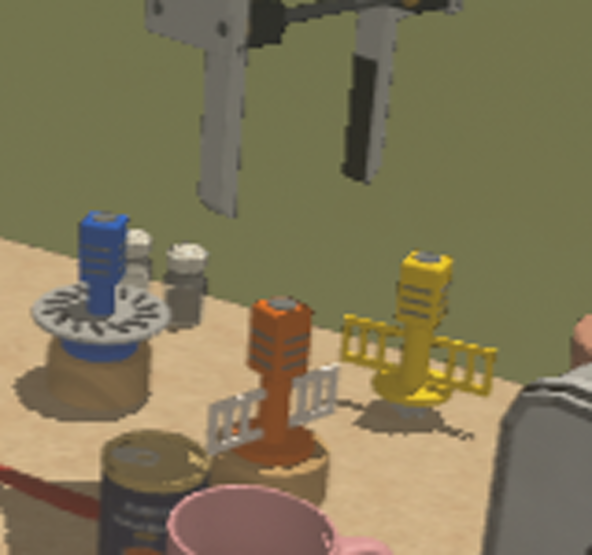

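The fingers (c2 x about 220 and 360) straddle the orange grip (280,300), in line with its blades and clear of tin and mug. I descend and close.

```bash
python3 -m pendant '[{"hand":1,"linear":[-0.001,0.0006,0.0263],"yaw":0},{"hand":1,"linear":[0,0,0.03],"yaw":0},{"hand":1,"linear":[0,0,0.027],"yaw":0},{"hand":1,"linear":[0,0,0.02],"yaw":0},{"hand":1,"linear":[0,0,0],"yaw":0},{"hand":0,"linear":[0,0,0],"yaw":0},{"hand":0,"linear":[0,0,0],"yaw":0},{"hand":0,"linear":[0,0,0],"yaw":0},{"hand":0,"linear":[0,0,0],"yaw":0},{"hand":0,"linear":[0,0,0],"yaw":0},{"hand":0,"linear":[0,0,0],"yaw":0},{"hand":0,"linear":[0,0,0],"yaw":0},{"hand":0,"linear":[0,0,0],"yaw":0}]'
python3 -c "
from h import *
togo([.4368,-.409,.1],-19)"
```

```text
clock: 3.65
tcp_pos: [0.4374, -0.4092, 0.1012]
ee_rot: [0.0, 0.814, 0.581, 0.0]
ft_force: [-0.3, -0.1, -0.2]
grip_width: 0.0441
grasp_force: 0.0
tcp [ 0.4374 -0.4092  0.1012] yangle -18.97 tilt 0.02 lin [-0.     -0.0006  0.0012] F [-0.3 -0.1 -0.2] w 0.0441 gf 0.0 j6 -0.54
yaw 0.0006 0.0
```

```bash
python3 -m pendant '[{"hand":0,"linear":[0,0,0],"yaw":0},{"hand":0,"linear":[0,0,0],"yaw":0},{"hand":0,"linear":[0,0,0],"yaw":0},{"hand":0,"linear":[0,0,0],"yaw":0},{"hand":0,"linear":[0,0,0],"yaw":0},{"hand":0,"linear":[0,0,0],"yaw":0},{"hand":0,"linear":[0,0,0],"yaw":0}]'
python3 -c "
from h import *
togo([.507,-.066,.28],5)"
```

```text
clock: 4.23
tcp_pos: [0.4372, -0.409, 0.1008]
ee_rot: [-0.0, 0.814, 0.581, -0.0]
ft_force: [-0.6, 0.5, -0.9]
grip_width: 0.0257
grasp_force: 30.0
tcp [ 0.4372 -0.409   0.1008] yangle -18.96 tilt 0.02 lin [ 0.3471 -0.0455 -0.1791] F [-0.6  0.5 -0.9] w 0.0257 gf 29.986867010593414 j6 -0.54
yaw -0.4182 -24.0
```

Gripped at 25.7 mm with 30 N. I lift, carry and turn.

```bash
python3 -m pendant '[{"hand":0,"linear":[0,0,-0.02],"yaw":0},{"hand":0,"linear":[0,0,-0.03],"yaw":0},{"hand":0,"linear":[0,0,-0.035],"yaw":0},{"hand":0,"linear":[0,0,-0.035],"yaw":0},{"hand":0,"linear":[0,0,-0.035],"yaw":0},{"hand":0,"linear":[0,0,-0.024],"yaw":0},{"hand":0,"linear":[0.02,-0.0025,0],"yaw":0},{"hand":0,"linear":[0.035,-0.0046,0],"yaw":0},{"hand":0,"linear":[0.035,-0.0046,0],"yaw":0},{"hand":0,"linear":[0.035,-0.0046,0],"yaw":0},{"hand":0,"linear":[0.035,-0.0046,0],"yaw":0},{"hand":0,"linear":[0.035,-0.0046,0],"yaw":0},{"hand":0,"linear":[0.035,-0.0046,0],"yaw":0},{"hand":0,"linear":[0.035,-0.0046,0],"yaw":0},{"hand":0,"linear":[0.035,-0.0046,0],"yaw":0},{"hand":0,"linear":[0.027,-0.0035,0],"yaw":0},{"hand":0,"linear":[0.02,-0.0027,0],"yaw":0}]'
python3 -m pendant '[{"hand":0,"linear":[0,0,0],"yaw":-0.1045},{"hand":0,"linear":[0,0,0],"yaw":-0.1045},{"hand":0,"linear":[0,0,0],"yaw":-0.1045},{"hand":0,"linear":[0,0,0],"yaw":-0.1045},{"hand":0,"linear":[0,0,0],"yaw":0},{"hand":0,"linear":[0,0,0],"yaw":0}]'
python3 - <<'E'
from h import *
togo([.507,-.066,.168],5)
c=snap('scene','s3')
cv2.imwrite('pics/c3.png',cv2.resize(c['image'][80:230,250:390],None,fx=4,fy=4,interpolation=cv2.INTER_CUBIC))
E
```

```text
clock: 5.65
tcp_pos: [0.5071, -0.0634, 0.28]
ee_rot: [-0.0, 0.813, 0.582, 0.0]
ft_force: [-0.0, -1.0, -1.0]
grip_width: 0.026
grasp_force: 30.0
clock: 6.15
tcp_pos: [0.507, -0.0661, 0.2799]
ee_rot: [-0.0, 0.677, 0.736, -0.0]
ft_force: [0.0, 0.0, -0.8]
grip_width: 0.026
grasp_force: 30.0
tcp [ 0.507  -0.0661  0.2799] yangle 4.84 tilt 0.01 lin [0.     0.     0.1119] F [ 0.   0.  -0.8] w 0.026 gf 29.98672127723694 j6 -0.35
yaw -0.0028 -0.2
```

View pics/c3.png

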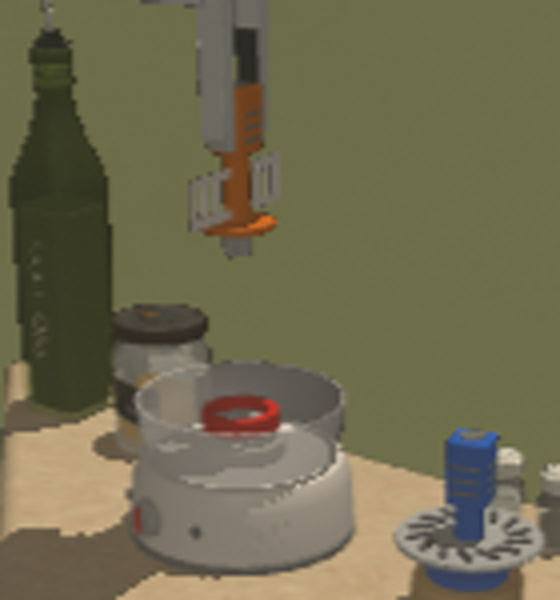

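The paddle hangs upright above the red ring: key foot at scene (308.8,143), ring centre at (309.8,182).

```bash
python3 - <<'E'
from h import *
c=load('s3'); im=c['image']; h=cv2.cvtColor(im,cv2.COLOR_BGR2HSV)
def rows(m,box):
    x0,y0,x1,y1=box; ys,xs=np.nonzero(m[y0:y1,x0:x1]); return xs.min()+x0,xs.max()+x0,ys.min()+y0,ys.max()+y0
red=cv2.inRange(h,(0,130,70),(5,255,255))|cv2.inRange(h,(174,130,70),(180,255,255))
r=rows(red,(295,172,330,195)); print('ring',r)
o=cv2.inRange(h,(6,150,60),(18,255,255)); f=rows(o,(292,132,330,141)); print('flange',f)
for z in(.087,):
  print('proj ring edges for axis .507,-.066:')
  th=np.linspace(0,6.283,200)
  p=np.array([proj(c,[.507+.026*np.cos(t),-.066+.026*np.sin(t),.087]) for t in th]); print(p.min(0),p.max(0))
  for zz in(.21,.216):
    p=np.array([proj(c,[.507+.025*np.cos(t),-.066+.025*np.sin(t),zz]) for t in th]); print('fl',zz,p.min(0),p.max(0))
E
```

```text
ring (np.int64(301), np.int64(319), np.int64(179), np.int64(187))
flange (np.int64(302), np.int64(318), np.int64(132), np.int64(138))
proj ring edges for axis .507,-.066:
[299.60148706 177.7003302 ] [319.28341453 184.69487523]
fl 0.21 [298.75150593 133.11003057] [318.49197519 138.32396904]
fl 0.216 [298.68885263 130.83170717] [318.47092425 135.96458986]
```

The alignment agrees to about 1 mm. I lower to just above the mouth.

```bash
python3 -m pendant '[{"hand":0,"linear":[0,0,0.03],"yaw":0},{"hand":0,"linear":[0,0,0.035],"yaw":0},{"hand":0,"linear":[0,0,0.025],"yaw":0},{"hand":0,"linear":[0,0,0.014],"yaw":0},{"hand":0,"linear":[0,0,0],"yaw":0},{"hand":0,"linear":[0,0,0],"yaw":0},{"hand":0,"linear":[0,0,0],"yaw":0}]'
python3 -m pendant '[{"hand":0,"linear":[0,0,0.003],"yaw":0},{"hand":0,"linear":[0,0,0.003],"yaw":0},{"hand":0,"linear":[0,0,0.003],"yaw":0},{"hand":0,"linear":[0,0,0],"yaw":0},{"hand":0,"linear":[0,0,0],"yaw":0}]'
python3 -c "
from h import *
togo([.507,-.066,.15],5);print(env.state()['moment'])"
```

```text
clock: 6.78
tcp_pos: [0.5081, -0.0665, 0.1771]
ee_rot: [0.001, 0.676, 0.737, 0.001]
ft_force: [0.2, 0.4, -0.4]
grip_width: 0.0262
grasp_force: 30.0
clock: 7.2
tcp_pos: [0.5075, -0.0662, 0.1672]
ee_rot: [0.0, 0.676, 0.737, 0.0]
ft_force: [0.8, 0.3, -1.2]
grip_width: 0.0263
grasp_force: 30.0
tcp [ 0.5075 -0.0662  0.1672] yangle 4.98 tilt 0.07 lin [ 0.0002 -0.0005  0.0172] F [ 0.8  0.3 -1.2] w 0.0263 gf 29.987453520298004 j6 -0.35
yaw -0.0003 -0.0
[ 0.0144444  -0.18757858  0.02375567]
```

```bash
python3 -m pendant '[{"hand":0,"linear":[0,0,0.002],"yaw":0},{"hand":0,"linear":[0,0,0.002],"yaw":0},{"hand":0,"linear":[0,0,0.001],"yaw":0},{"hand":0,"linear":[0,0,0],"yaw":0},{"hand":0,"linear":[0,0,0],"yaw":0}]'
python3 -c "
from h import *
togo([.507,-.066,.15],5);print(env.state()['moment'])"
```

```text
clock: 7.62
tcp_pos: [0.5081, -0.0655, 0.1621]
ee_rot: [0.0, 0.676, 0.737, 0.001]
ft_force: [2.7, 3.8, 0.9]
grip_width: 0.0259
grasp_force: 30.0
tcp [ 0.5081 -0.0655  0.1621] yangle 4.96 tilt 0.15 lin [-0.0004 -0.0011  0.0121] F [2.7 3.8 0.9] w 0.0259 gf 29.99012678861618 j6 -0.35
yaw -0.0006 -0.0
[ 0.95256546 -0.9076733   0.045085  ]
```

The key has entered the socket (6-7 mm deep, low vertical force), with a small side force. I ease in its direction and go on down.

```bash
python3 -m pendant '[{"hand":0,"linear":[0.0008,0.0007,0],"yaw":0},{"hand":0,"linear":[0,0,0.002],"yaw":0},{"hand":0,"linear":[0,0,0.002],"yaw":0},{"hand":0,"linear":[0,0,0],"yaw":0},{"hand":0,"linear":[0,0,0],"yaw":0}]'
python3 -c "
from h import *
togo([.507,-.066,.15],5);print(env.state()['moment'])"
```

```text
clock: 8.03
tcp_pos: [0.5082, -0.0652, 0.1578]
ee_rot: [0.0, 0.676, 0.737, 0.0]
ft_force: [4.1, 3.0, 0.9]
grip_width: 0.0257
grasp_force: 30.0
tcp [ 0.5082 -0.0652  0.1578] yangle 4.98 tilt 0.06 lin [-0.0007 -0.0013  0.0078] F [4.1 3.  0.9] w 0.0257 gf 29.99045580625534 j6 -0.35
yaw -0.0004 -0.0
[ 0.7414819  -1.03476184  0.09677097]
```

```bash
python3 -m pendant '[{"hand":0,"linear":[0.0006,0.001,0],"yaw":0},{"hand":0,"linear":[0,0,0.002],"yaw":0},{"hand":0,"linear":[0,0,0.002],"yaw":0},{"hand":0,"linear":[0,0,0],"yaw":0},{"hand":0,"linear":[0,0,0],"yaw":0}]'
python3 -c "
from h import *
togo([.507,-.066,.1508],5);print(env.state()['moment'])"
```

```text
clock: 8.45
tcp_pos: [0.5084, -0.065, 0.1543]
ee_rot: [0.0, 0.676, 0.737, -0.0]
ft_force: [0.9, 1.8, 5.0]
grip_width: 0.0257
grasp_force: 30.0
tcp [ 0.5084 -0.065   0.1543] yangle 5.0 tilt 0.05 lin [-0.0009 -0.0015  0.0035] F [0.9 1.8 5. ] w 0.0257 gf 29.98991310596466 j6 -0.35
yaw -0.0 -0.0
[ 0.35526208 -0.43253816  0.03624109]
```

The ring's spring is now being pressed (5 N) and the side force has gone. I press on.

```bash
python3 -m pendant '[{"hand":0,"linear":[0,0,0.0015],"yaw":0},{"hand":0,"linear":[0,0,0.0015],"yaw":0},{"hand":0,"linear":[0,0,0],"yaw":0},{"hand":0,"linear":[0,0,0],"yaw":0},{"hand":0,"linear":[0,0,0],"yaw":0}]'
python3 -m pendant '[{"hand":0,"linear":[0,0,0.001],"yaw":0},{"hand":0,"linear":[0,0,0],"yaw":0},{"hand":0,"linear":[0,0,0],"yaw":0},{"hand":0,"linear":[0,0,0],"yaw":0}]'
python3 -c "
from h import *
togo([.507,-.066,.1508],5);print(env.state()['moment'])"
```

```text
clock: 8.87
tcp_pos: [0.5084, -0.065, 0.1517]
ee_rot: [0.0, 0.676, 0.737, -0.0]
ft_force: [0.6, 2.1, 7.8]
grip_width: 0.0255
grasp_force: 30.0
clock: 9.2
tcp_pos: [0.5084, -0.065, 0.151]
ee_rot: [0.0, 0.676, 0.737, -0.0]
ft_force: [0.2, 2.1, 9.7]
grip_width: 0.0256
grasp_force: 30.0
tcp [ 0.5084 -0.065   0.151 ] yangle 5.0 tilt 0.06 lin [-0.0009 -0.0015  0.0002] F [0.2 2.1 9.7] w 0.0256 gf 29.990528225898743 j6 -0.35
yaw -0.0 -0.0
[ 0.41519006 -0.12446648  0.05419795]
```

```bash
python3 -m pendant '[{"hand":0,"linear":[0,0,0.0007],"yaw":0},{"hand":0,"linear":[0,0,0],"yaw":0},{"hand":0,"linear":[0,0,0],"yaw":0},{"hand":0,"linear":[0,0,0],"yaw":0}]'
python3 -m pendant '[{"hand":0,"linear":[0,0,0.0005],"yaw":0},{"hand":0,"linear":[0,0,0],"yaw":0},{"hand":0,"linear":[0,0,0],"yaw":0},{"hand":0,"linear":[0,0,0],"yaw":0}]'
```

```text
clock: 9.53
tcp_pos: [0.5084, -0.065, 0.1507]
ee_rot: [0.0, 0.676, 0.737, -0.0]
ft_force: [0.4, 2.0, 12.1]
grip_width: 0.0259
grasp_force: 30.0
clock: 9.87
tcp_pos: [0.5084, -0.065, 0.1507]
ee_rot: [0.001, 0.676, 0.737, -0.0]
ft_force: [-1.6, 1.7, 14.9]
grip_width: 0.0259
grasp_force: 30.0
```

The descent stops hard at TCP 0.1507 (predicted 0.1508) with the force rising to 15 N, so the ring is bottomed. I check with a picture.

```bash
python3 - <<'E'
from h import *
togo([.507,-.066,.1508],5)
c=snap('scene','s4')
cv2.imwrite('pics/c4.png',cv2.resize(c['image'][110:230,250:390],None,fx=5,fy=5,interpolation=cv2.INTER_CUBIC))
E
```

```text
tcp [ 0.5084 -0.065   0.1507] yangle 5.0 tilt 0.08 lin [-0.0008 -0.0015 -0.0001] F [-1.6  1.7 14.9] w 0.0259 gf 29.992123246192932 j6 -0.35
yaw -0.0 -0.0
```

View pics/c4.png

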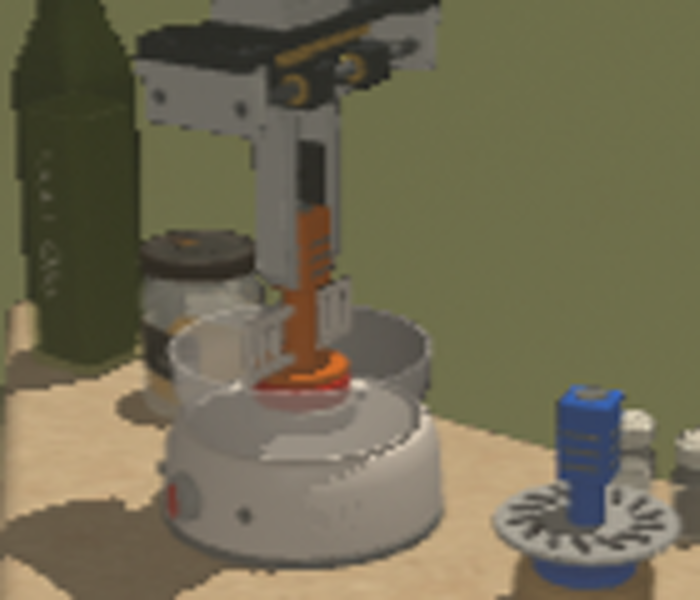

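The flange (c4 (305,370)) sits flat on the lowered red ring, the paddle is upright in the gripper, and the grater is untouched. I hand in.

```bash
python3 -c "
from bench import env
print(env.close_job())"
```

```text
the job is handed in; nothing more can be done
None
```

The orange paddle is meshed in the drive with the red ring fully down by measurement (hard stop at the expected height); the gripper is still on it, pressing it down upright with about 15 N, handed in at about 10 s of the 35 s allowed.

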